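# Slide the cover home on the gauge block holder

## Task

Close the red gauge block holder: bring its loose aluminium cover (the plate with the black grip) to the holder's open end, slide it in under the two overhanging lips until it is fully home against the end stop, and let go. Leave the plug gauge rack, the iron block and the caliper where they are.

Things in the scene. Friction and masses are not known exactly. Their poses are not given: they have to be found in the camera images.
- holder: Red tray with steel gauge blocks (below 31 mm), fixed to the bench. Origin: on the bench under the covered tray's centre; +x: the way the cover slides in, z up. Two ledges (tops z = 34 mm, x -110 to 65) carry the cover's long edges. Side walls, inner faces y = +-48 mm; on them, x -65 to 65, lips overhang inwards to y = +-37, underside z = 45, top z = 53 mm: a groove 96 mm wide, 11 high.
- holder_mouth (a point): Where the covered groove begins: midway between the lips' front ends at ledge height; x = -65, y = 0, z = 34 mm in the holder's frame, same axes. Before it (holder x -110 to -65 mm) a porch without lips, open above and at its outer end: the ledges go on at the same height between 45 mm high walls that flare from 48 to 56 mm half-width outwards as a lead-in.
- holder_home (a point): Where the cover's origin is when fully home: x = 0, y = 0, z = 34 mm in the holder's frame, same axes. The cover's end then meets the stop wall, whose inner face is at holder x = 65 mm (8 mm thick, top at z = 53 mm).
- cover: Loose silver aluminium cover, about 0.2 kg, at first lying flat on the bench: plate 130 (x) by 90 (y) by 6 mm thick with an upright black grip in its middle, 16 mm thick (x), 50 mm long (y), from 6 to 46 mm above the underside. Origin: centre of the underside. It slides along its own x; both ends are alike, so either may go first.
- cover_grip (a point): A point in the black grip's centre, 34 mm above the cover's underside (12 mm below the grip's top); axes as the cover's.
- plug_rack: Bystander: stepped wooden rack of upright steel plug gauges, 70 by 200 mm, 98 mm high overall. Origin: centre of its underside.
- iron_block: Bystander: dark cast-iron toolmaker's block, 75 by 75 by 75 mm, grooved on top. Origin: centre of its underside.
- caliper: Bystander: chrome dial caliper lying flat, beam 230 mm along its x, about 13 mm high. Origin: middle of the beam at bench height.
Mind the look-alikes: they are no part of the job. There is more than one size of the cover; the job needs the largest.

How it is judged:
By the outcome, as a careful person would: the job done as asked, in the order asked, and still so for the second after the job is handed in, with the robot touching nothing.
It also fails if it takes over 48 s, if anything falls off the work surface, if the arm or the gripper's body presses on something with over 40 N, if the wrist force passes 120 N, or if a joint passes its speed limit or range.

## Robot

A 6-joint arm with a two-finger parallel gripper is mounted at the origin on the work surface. World frame = base frame: x ahead of the robot, y to its left, z up, the work surface at z = 0. Lengths are in m, angles in rad, forces in N, time in s.
With the tool pointing down it reaches from about 0.375 to 0.975 m from the base axis. Payload 3.8 kg.
Tool frame: the origin (TCP) lies at the centre of the arm's flange, where the gripper is bolted on; the fingertips stand 173 mm ahead of it and the grasp point (between the pads) lies 155 mm ahead of it (bot.tip_reach is the distance from the TCP to the fingertips, in m); z points along the fingers, y is the line along which they close (so a half turn about z gives the same grasp; the last joint's range is limited). The gripper opens to 85 mm and grips with 20 to 120 N. Pads are 22 mm wide; open, the fingers measure 114 mm over their backs; the gripper's body (76 mm by 85 mm) begins 54 mm behind the grasp point. The pads swing forward as they close: fully open they stand 13 mm farther back than shut.
Start: joints at [1.262, 0.264, 1.604, -0, 1.274, -0.037], TCP at [0.181, 0.65, 0.405] pointing down, gripper open.
Joint ranges: [-2.63, 2.63], [-0.94, 2.18], [0.31, 2.57], [-1.31, 4.45], [0, 2.66], [-2.55, 2.55]. Speed limits (rad/s): [2.57, 2.57, 3.14, 3.14, 3.14, 3.14].

## Interface

Orientations are given as a rotation vector (axis times angle).
In Python, from workcell import bot gives the robot as it stands.
- The arm moves only by the tool drive_tool, never from a script. Its arguments are lists of equal length, an entry for each row: "claw": the finger opening in mm, from 0 to 85.4; "slide": the shift along the world's x, y, z each as a share of 0.5 m, from -1 to 1, a list of three; "yaw": the turn about the world's z as a share of 180 degrees, from -1 to 1. A call has 1 to 8 rows; each row is the pose to reach, as a shift and turn from the pose commanded when the call began, turning the shorter way round; what a row does not reach only later rows make up. A row lasts 1/12 s, in which the tool goes at most 41.7 mm and 7.16 degrees, less where a joint would pass 70% of its speed; a pose out of reach is approached as far as the arm can. A call with a number of a shift or a turn outside -1 to 1 is refused whole. A call with a gripper value outside its range is refused whole. The fingers move at their own pace and stop on an object; "newtons" is the grip in N (left out, the last holds). Time passes only in rows, so rows that repeat a pose let the fingers close. It gives the time, the measured TCP pose, the force, the opening and the grip force at its end, in the units of the state.
- bot.read_state(): the state, without advancing time (a new reading comes with each control period).
- bot.read_camera(name): name is "side" or "top" or "wrist"; returns a dict with "color" (420x560x3 uint8, red, green, blue), "depth" (420x560 float32, m along the optical axis (not along the pixel's ray), 0 where there is no reading), "mtx" (3x3 intrinsics, pixels), "eye" and "rotation" of the camera in the world. Camera axes: x right, y up, looking along -z (the intrinsics and any distortion apply to the point x, -y, -z); pixel columns grow to the right and rows downward; lengths in m; the calibration is good to about 2 mm. A picture is of the moment at which its call begins.
- bot.finish_job(): hands the job in; it is judged then, once.
The state is a dict: "time": time; "q": joint angles; "joint_vel": joint speeds; "joint_torque": joint torques, N m; "tool_pos": TCP position; "tcp_rot": TCP orientation; "wrist_force": force on the tool from outside, world axes, zero at the start; "torque": the same for the moment, N m; "width": opening from 0.0 (shut) to 1.0 (fully open); "grip_force": force on a finger pad.
Only numpy, scipy, OpenCV 4.12 (cv2) and the standard library are available. Lean on these libraries where they do the work, as an engineer would, in place of code of your own. Each camera call takes 0.05 s, during which the arm holds its last target. There are 200 camera calls.

## Working session

There is one attempt and no reset: what is moved stays moved. The work goes in short steps, Python scripts to look and compute and a tool call to move; the robot and the scene stay as the last step left them, time stands still between calls to the robot, and variables do not carry over. Pictures are saved under pics/ and viewed, at most 10 in all, crops included, and the job is handed in when it is done.

Besides the shell and the picture viewer there is one more tool, called after ">>>" as name([rows], argument=value, ...), one row to a line, values as JSON. drive_tool: Moves the arm, as the interface text tells. Shift numbers are shares of 0.5 m and turn numbers shares of 180 degrees, none past 1 either way. Its arguments: {"type":"object","properties":{"claw":{"type":"array","items":{"type":"number"}},"slide":{"type":"array","items":{"type":"array","items":{"type":"number"}}},"yaw":{"type":"array","items":{"type":"number"}},"newtons":{"type":"number"}},"required":["claw","slide","yaw"]}

```bash
mkdir -p pics; cat > h.py <<'E'
import numpy as np, cv2
from workcell import bot
def shot(n,name):
    c=bot.read_camera(n); cv2.imwrite(f'pics/{name}.png',c['color'][:,:,::-1]); np.savez(f'pics/{name}.npz',**c); return c
def cloud(c):
    d=c['depth'];v,u=np.mgrid[:d.shape[0],:d.shape[1]];K=c['mtx']
    p=np.stack([(u-K[0,2])/K[0,0]*d,-(v-K[1,2])/K[1,1]*d,-d],-1)
    return p@np.array(c['rotation']).T+np.array(c['eye'])
E
python3 - <<'E'
from h import *
for n in('top','side'):
    c=shot(n,n+'0'); print(c.keys(),c['eye'],c['mtx'].tolist(),c['rotation'])
a=np.hstack
print(bot.read_state())
E
```

```text
dict_keys(['color', 'depth', 'mtx', 'eye', 'rotation']) [ 0.48068888 -0.05352964  1.02131945] [[426.62438330272573, 0.0, 270.59813345559746], [0.0, 426.62438330272573, 207.09708921393317], [0.0, 0.0, 1.0]] [ 0.08363137 -0.10804944 -1.573618  ]
dict_keys(['color', 'depth', 'mtx', 'eye', 'rotation']) [0.22950249 0.41074916 0.71591828] [[517.8919284457559, 0.0, 274.9147876374454], [0.0, 517.8919284457559, 218.27314648960456], [0.0, 0.0, 1.0]] [ 0.29820061 -0.9045221  -2.32489296]
{'time': 0.1, 'q': array([ 1.26208595e+00,  2.64663022e-01,  1.60526893e+00, -1.28634769e-06,
        1.27375068e+00, -3.69022064e-02]), 'joint_vel': array([ 4.35899493e-05, -1.14555710e-04, -1.71041057e-03, -4.86368483e-04,
       -1.61469965e-03,  1.29737916e-04]), 'joint_torque': array([ 9.49440546e-04, -5.16713226e+01, -3.68586302e+01,  5.25809617e-05,
        6.53111390e-03,  1.21113368e-05]), 'tool_pos': array([0.18112274, 0.64990295, 0.40347914]), 'tcp_rot': array([-0.42559284, -3.11226838,  0.00323401]), 'wrist_force': array([-2.34654227e-04,  3.45610657e-01, -6.67012326e-01]), 'torque': array([-0.03673914, -0.01715917, -0.0165789 ]), 'grip_force': 0.0, 'width': 1.0019077285495621}
```

View pics/top0.png

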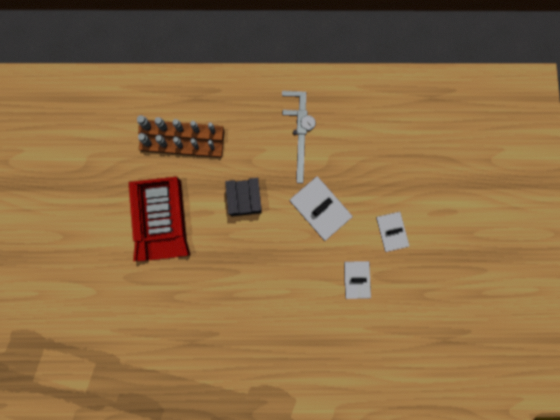

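View pics/side0.png

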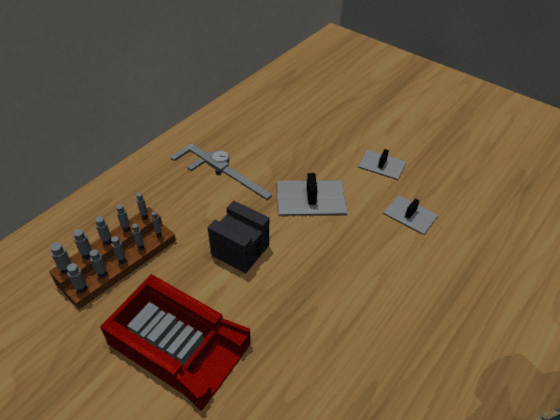

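The top view shows the large cover at about (321,208), with its grip diagonal. The holder is at (158,215) with its open end towards the robot (bottom, about (161,258)). The iron block at (243,197) lies between them, and the two small covers are look-alikes.

```bash
cat >> h.py <<'E'
from scipy.spatial.transform import Rotation as R
_c=cloud
def cloud(c):
    c=dict(c); r=np.array(c['rotation']); c['rotation']=R.from_rotvec(r).as_matrix() if r.ndim==1 else r; return _c(c)
def onplane(c,uv,z):
    K=c['mtx'];M=R.from_rotvec(c['rotation']).as_matrix();uv=np.asarray(uv,float)
    d=np.stack([(uv[:,0]-K[0,2])/K[0,0],-(uv[:,1]-K[1,2])/K[1,1],-np.ones(len(uv))],-1)@M.T
    e=np.array(c['eye']);return e+d*((z-e[2])/d[:,2])[:,None]
def rect(p):
    (c,s,a)=cv2.minAreaRect((p[:,:2]*1000).astype(np.float32)); return np.round(c,1),np.round(s,1),round(a,2)
def big(m):
    n,l,s,_=cv2.connectedComponentsWithStats(m.astype(np.uint8)); return l==1+np.argmax(s[1:,4])
def masks(c):
    h=cv2.cvtColor(c['color'],cv2.COLOR_RGB2HSV)
    red=big(((h[...,0]<4)|(h[...,0]>174))&(h[...,1]>180)&(h[...,2]>50))
    grey=(h[...,1]<50)&(h[...,2]>110)
    return red,grey,h
E
python3 - <<'E'
from h import *
for n in('top','side'):
    c=dict(np.load(f'pics/{n}0.npz')); P=cloud(c); red,grey,h=masks(c)
    cm=np.zeros_like(red)
    if n=='top': cm[172:245,285:356]=1
    else: cm[165:225,270:350]=1
    print(n,'table z',np.median(P[...,2][300:330,350:450]))
    m=big(grey&cm); hull=cv2.convexHull(np.argwhere(m)[:,::-1].astype(np.int32))[:,0]
    print('plate rect',rect(onplane(c,hull,.006)),'z',np.median(P[m][:,2]),m.sum())
    g=big((h[...,2]<60)&cm); z=P[g][:,2]; print('grip',g.sum(),np.percentile(z,[5,50,95]),'top pts',rect(P[g&(P[...,2]>.038)]))
    q=P[red]; z=q[:,2]; print('red',len(z),np.percentile(z,[2,25,50,75,98]))
    print('red hi',rect(q[z>.049]),'red mid',(np.histogram(z,bins=np.arange(-.004,.064,.004))[0]))
    hi=red&(P[...,2]>.049)
    hull=cv2.convexHull(np.argwhere(hi)[:,::-1].astype(np.int32))[:,0]; print('hi by ray',rect(onplane(c,hull,.053)))
    for lo,hi_,nm in((.049,.06,'block'),):pass
    o=(P[...,2]>.008); print('obst')
    n_,l,s,cc=cv2.connectedComponentsWithStats(o.astype(np.uint8))
    for i in range(1,n_):
        if s[i,4]>60: p=P[l==i]; print(s[i],p.min(0).round(3),p.max(0).round(3))
E
```

```text
top table z -0.0008809183102488349
plate rect (array([ 603.1, -189.6]), array([129.5,  89.9]), 40.38) z 0.0048165617276985095 1807
grip 126 [0.03725269 0.04468767 0.04806208] top pts (array([ 601.2, -189. ]), array([13.7, 47.8]), 40.16)
red 2568 [0.00202423 0.00682746 0.0347993  0.0510337  0.05452954]
red hi (array([582.3,  97.8]), array([330.2, 154.3]), 81.17) red mid [  3 249 474  45   7   7  15  31 226 262  51  70 117 583 415   5]
hi by ray (array([580.7, 191.3]), array([167.9, 109.6]), 6.6)
obst
[294 111  21  24 269] [ 0.481 -0.178  0.008] [ 0.843 -0.054  1.021]
[ 137  116   87   42 2782] [ 0.481 -0.054  0.008] [0.811 0.247 1.021]
[ 128  177   62   85 2849] [ 0.479 -0.054  0.008] [0.672 0.258 1.021]
[ 225  177   37   40 1188] [ 0.481 -0.054  0.008] [0.664 0.034 1.021]
[312 198  21  19 165] [ 0.582 -0.211  0.008] [ 0.621 -0.167  0.05 ]
[147 213  25  14 242] [0.559 0.167 0.008] [0.592 0.224 0.03 ]
[386 227  17   8  75] [ 0.481 -0.377  0.009] [ 0.552 -0.054  1.021]
[149 228  23   6 103] [ 0.481 -0.054  0.009] [0.555 0.214 1.021]
[351 278  16   5  79] [ 0.427 -0.289  0.009] [ 0.481 -
[... 450 characters left out ...]
12  630
 1653    2]
hi by ray (array([572.9, 193.8]), array([191.6, 112.1]), 6.47)
obst
[   0    0   89   39 1739] [ 0.23  -0.432  0.008] [1.604 0.411 0.716]
[ 460    0  100   32 1646] [ 0.23  -1.16   0.008] [0.742 0.411 0.716]
[378 149  11  18 113] [ 0.54  -0.376  0.008] [ 0.556 -0.341  0.033]
[200 151  29  21 343] [ 0.23  -0.177  0.008] [0.849 0.411 0.716]
[306 173  12  32 311] [ 0.585 -0.21   0.008] [ 0.628 -0.164  0.049]
[  49  193  126  114 6346] [0.23  0.044 0.008] [0.816 0.411 0.716]
[405 199  14  19 150] [ 0.429 -0.288  0.008] [ 0.44  -0.254  0.033]
[ 207  201   62   71 2945] [ 0.23  -0.047  0.008] [0.668 0.411 0.716]
[ 100  274  150  135 9206] [0.23  0.123 0.008] [0.677 0.411 0.716]
```

```bash
python3 - <<'E'
from h import *
for n in('top','side'):
    c=dict(np.load(f'pics/{n}0.npz')); P=cloud(c); red,grey,h=masks(c)
    red&=c['depth']>0
    hi=red&(P[...,2]>.0495)&(P[...,2]<.057)
    q=P[hi]; print(n,'hi',rect(q),np.median(q[:,2]))
    k=big(hi); hull=cv2.convexHull(np.argwhere(k)[:,::-1].astype(np.int32))[:,0]; print('ray',rect(onplane(c,hull,.053)))
    # axes: refine yaw by PCA-free scan: lines fitted to inner lip edges
    (cx,s,a)=cv2.minAreaRect((q[:,:2]*1000).astype(np.float32)); t=np.radians(a if s[0]>s[1] else a-90)
    print('yaw',np.degrees(t))
    L=((q[:,:2]*1000-cx)@np.array([[np.cos(t),-np.sin(t)],[np.sin(t),np.cos(t)]]))
    for b in range(-70,70,10):
        r=L[(L[:,0]>=b)&(L[:,0]<b+10)]
        y=np.sort(r[:,1]); 
        if len(y)>3: print(b,len(y),y.min().round(1),y[y<0].max().round(1) if (y<0).any() else '',y[y>0].min().round(1) if (y>0).any() else '',y.max().round(1))
    b=red&(P[...,2]<.049)&(P[...,2]>.039); 
    L=((P[b][:,:2]*1000-cx)@np.array([[np.cos(t),-np.sin(t)],[np.sin(t),np.cos(t)]])); print('porch x',L.min(0),L.max(0))
im=cv2.imread('pics/top0.png'); cv2.imwrite('pics/crop.png',cv2.resize(im[165:270,115:275],None,fx=5,fy=5))
E
```

```text
top hi (array([597.2, 193.7]), array([135.4, 109.6]), 6.31) 0.05182832532807169
ray (array([597.9, 182.9]), array([135.5,  89.2]), 6.69)
yaw 6.30948543548584
-70 50 -54.8 -36.6 38.4 54.2
-60 61 -53.6 -35.4 37.9 53.6
-50 61 -54.4 -35.7 38.1 54.0
-40 65 -54.4 -36.3 38.2 53.9
-30 67 -54.2 -35.4 39.3 53.3
-20 63 -54.6 -36.1 38.0 54.3
-10 61 -54.0 -35.4 38.3 53.7
0 64 -54.0 -36.0 38.1 54.4
10 63 -53.6 -36.5 38.5 54.8
20 58 -53.9 -35.0 39.4 53.6
30 64 -54.8 -36.2 39.3 54.8
40 61 -54.0 -36.7 38.5 54.7
50 61 -54.3 -35.2 38.4 54.0
60 108 -53.1 -0.3 0.4 53.3
porch x [-112.22119376  -59.97852147] [67.05963623 56.89707855]
side hi (array([600.8, 196.3]), array([137.8, 113. ]), 6.58) 0.052677992633709925
ray (array([600. , 196.8]), array([136.9, 112.2]), 6.27)
yaw 6.579250335693359
-70 149 -55.1 -36.6 37.2 56.4
-60 166 -56.5 -36.7 37.7 56.5
-50 162 -55.6 -36.6 37.0 56.2
-40 161 -55.2 -36.7 38.0 55.8
-30 156 -55.5 -36.6 37.3 56.2
-20 149 -54.9 -36.4 37.5 56.4
-10 157 -56.0 -36.1 37.6 56.3
0 146 -55.2 -36.9 37.5 56.1
10 156 -56.0 -36.4 37.2 56.2
20 139 -55.3 -36.4 37.4 56.0
30 142 -55.6 -37.1 37.1 56.5
40 151 -54.8 -37.0 37.5 55.8
50 138 -55.7 -37.3 37.1 56.0
60 302 -55.0 -0.2 0.2 55.6
porch x [-114.08657716   27.27339539] [64.38390396 62.5859859 ]
```

View pics/crop.png

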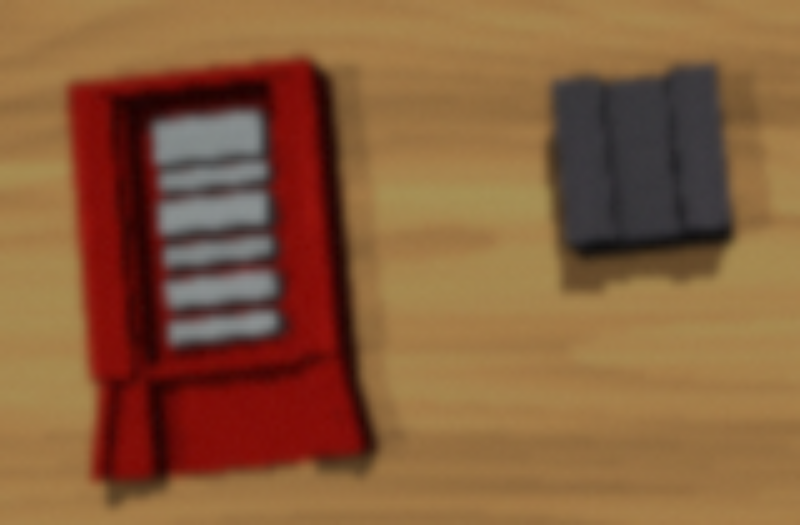

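The crop shows the holder with its lips to the left and right, the stop wall at the top, and the porch open at the bottom. The measured sizes match the spec:

| Item | Position (mm) | Yaw |
|---|---|---|
| Holder origin | about (595, 194.5) | 6.45° |
| Cover | about (604.5, -189) | 40.4° |

Next I move over the cover.

>>> drive_tool([
  [0.3, -0.592, 0],
  [0.3, -0.592, 0],
  [0.3, -0.592, 0],
  [0.3, -0.592, 0],
  [0.3, -0.592, 0],
  [0.3, -0.592, 0],
  [0.3, -0.592, 0],
  [0.3, -0.592, 0],
], claw=[85, 85, 85, 70, 60, 60, 60, 60], yaw=[-0.03, -0.06, -0.09, -0.12, -0.15, -0.18, -0.189, -0.189], newtons=40)

```text
time: 0.77
tool_pos: [0.3314, 0.3521, 0.4042]
tcp_rot: [-1.319, -2.851, 0.001]
wrist_force: [0.4, -0.0, -0.1]
width: 0.704
grip_force: 0.0
```

>>> drive_tool([
  [0.3, -0.592, 0],
  [0.3, -0.592, 0],
  [0.3, -0.592, 0],
  [0.3, -0.592, 0],
  [0.3, -0.592, 0],
  [0.3, -0.592, 0],
  [0.3, -0.592, 0],
  [0.3, -0.592, 0],
], claw=[60, 60, 60, 60, 60, 60, 60, 60], yaw=[0, 0, 0, 0, 0, 0, 0, 0])

```text
time: 1.43
tool_pos: [0.4814, 0.056, 0.4045]
tcp_rot: [-1.318, -2.852, 0.0]
wrist_force: [1.3, 0.6, 0.5]
width: 0.703
grip_force: 0.0
```

>>> drive_tool([
  [0.246, -0.494, -0.1],
  [0.246, -0.494, -0.1],
  [0.246, -0.494, -0.1],
  [0.246, -0.494, -0.1],
  [0.246, -0.494, -0.1],
  [0.246, -0.494, -0.1],
  [0.246, -0.494, -0.1],
  [0.246, -0.494, -0.1],
], claw=[60, 60, 60, 60, 60, 60, 60, 60], yaw=[0, 0, 0, 0, 0, 0, 0, 0])

```text
time: 2.1
tool_pos: [0.6053, -0.1936, 0.3523]
tcp_rot: [-1.323, -2.849, 0.003]
wrist_force: [-0.1, -0.7, 0.4]
width: 0.702
grip_force: 0.0
```

```bash
python3 - <<'E'
from h import *
s=bot.read_state(); M=R.from_rotvec(s['tcp_rot']).as_matrix(); print(s['tool_pos'],np.degrees(np.arctan2(M[1,1],M[0,1])),M[:,2].round(4))
c=shot('wrist','w1'); P=cloud(c); red,grey,h=masks(c); print(c['eye'])
m=big(grey); hull=cv2.convexHull(np.argwhere(m)[:,::-1].astype(np.int32))[:,0]
print('plate',rect(onplane(c,hull,.006)),np.median(P[m][:,2]))
g=(P[...,2]>.039)&(P[...,2]<.052)&(c['depth']>0); print('grip',rect(P[big(g)]),g.sum())
E
```

```text
[ 0.60532033 -0.19362516  0.35232149] 40.17738319013309 [-0.0014 -0.0015 -1.    ]Traceback (most recent call last):
  File "<stdin>", line 3, in <module>
  File "h.py", line 23, in masks
    red=big(((h[...,0]<4)|(h[...,0]>174))&(h[...,1]>180)&(h[...,2]>50))
  File "h.py", line 20, in big
    n,l,s,_=cv2.connectedComponentsWithStats(m.astype(np.uint8)); return l==1+np.argmax(s[1:,4])
                                                                              ~~~~~~~~~^^^^^^^^^
    return _wrapfunc(a, 'argmax', axis=axis, out=out, **kwds)
    return bound(*args, **kwds)
ValueError: attempt to get argmax of an empty sequence
```

View pics/w1.png

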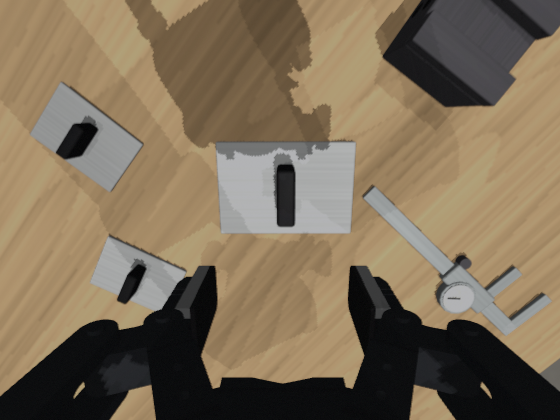

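The wrist view shows the large cover upright in the frame, with the plate at (217–355, 141–234) and the grip at (286,195). The fingers already straddle its column.

```bash
cat >> h.py <<'E'
def tool():
    s=bot.read_state(); M=R.from_rotvec(s['tcp_rot']).as_matrix(); print('tool',s['tool_pos'].round(4),'yaw',np.degrees(np.arctan2(M[1,1],M[0,1])).round(2),'F',s['wrist_force'].round(1),'w',round(s['width'],3),s['grip_force'],s['time'])
E
python3 - <<'E'
from h import *
c=dict(np.load('pics/w1.npz')); P=cloud(c); h=cv2.cvtColor(c['color'],cv2.COLOR_RGB2HSV); print(c['eye'])
tool()
ro=np.zeros((420,560),bool); ro[133:243,205:362]=1
m=ro&(P[...,2]>.0035)&(P[...,2]<.009)&(h[...,1]<60); m=big(cv2.morphologyEx(m.astype(np.uint8),cv2.MORPH_OPEN,np.ones((3,3))))
hull=cv2.convexHull(np.argwhere(m)[:,::-1].astype(np.int32))[:,0]
print('plate',rect(onplane(c,hull,.006)),np.median(P[m][:,2]))
g=big(ro&(P[...,2]>.039)&(P[...,2]<.052)); print('grip',rect(P[g]),g.sum())
E
```

```text
[ 0.55787616 -0.13693571  0.32060839]
tool [ 0.6045 -0.1914  0.3527] yaw 40.2 F [-0.4  0.3  0.7] w 0.704 0.0 2.15
plate (array([ 604.4, -189.1]), array([129. ,  88.6]), 40.26) 0.005186578128589692
grip (array([ 605. , -189.3]), array([15.3, 49.7]), 39.91) 1050
```

>>> drive_tool([
  [0, 0, -0.08],
  [0, 0, -0.16],
  [0, 0, -0.22],
  [0, 0, -0.27],
  [0, 0, -0.31],
  [0, 0, -0.326],
  [0, 0, -0.326],
  [0, 0, -0.326],
], claw=[60, 60, 60, 60, 60, 60, 60, 60], yaw=[0, 0, 0, 0, 0, 0, 0, 0])

```text
time: 2.82
tool_pos: [0.6042, -0.1881, 0.1921]
tcp_rot: [-1.316, -2.852, -0.0]
wrist_force: [0.5, -0.1, 1.2]
width: 0.702
grip_force: 0.0
```

```bash
python3 -c "
from h import *
tool()"
```

```text
tool [ 0.6042 -0.1881  0.1921] yaw 40.45 F [ 0.5 -0.1  1.2] w 0.702 0.0 2.8167
```

Well centred, so I close at 60 N.

>>> drive_tool([
  [0, 0, -0.004],
  [0, 0, -0.004],
  [0, 0, -0.004],
  [0, 0, -0.004],
  [0, 0, -0.004],
  [0, 0, -0.004],
  [0, 0, -0.004],
  [0, 0, -0.004],
], claw=[0, 0, 0, 0, 0, 0, 0, 0], yaw=[0, 0, 0, 0, 0, 0, 0, 0], newtons=60)

```text
time: 3.48
tool_pos: [0.605, -0.1891, 0.1914]
tcp_rot: [1.317, 2.85, 0.0]
wrist_force: [0.5, -0.3, 6.2]
width: 0.174
grip_force: 60.1
```

>>> drive_tool([
  [0, 0, 0],
  [0, 0, 0],
  [0, 0, 0.05],
  [0, 0, 0.1],
  [0, 0, 0.16],
  [0, 0, 0.22],
  [0, 0, 0.22],
  [0, 0, 0.22],
], claw=[0, 0, 0, 0, 0, 0, 0, 0], yaw=[0, 0, 0, 0, 0, 0, 0, 0])

```text
time: 4.15
tool_pos: [0.605, -0.1891, 0.3021]
tcp_rot: [1.316, 2.848, 0.001]
wrist_force: [-0.5, 0.3, -2.3]
width: 0.178
grip_force: 59.1
```

```bash
python3 -c "
from h import *
tool()"
```

```text
tool [ 0.605  -0.1891  0.3021] yaw 40.4 F [-0.5  0.3 -2.3] w 0.178 59.11465644836426 4.15
```

Held: the opening is 15 mm and the load about 2 N. Next I carry it towards the porch, turning -34°.

>>> drive_tool([
  [-0.02, 0.05, 0.01],
  [-0.05, 0.12, 0.02],
  [-0.076, 0.185, 0.02],
  [-0.1, 0.25, 0.02],
  [-0.126, 0.31, 0.02],
  [-0.152, 0.375, 0.02],
  [-0.18, 0.44, 0.02],
  [-0.2, 0.5, 0.02],
], claw=[0, 0, 0, 0, 0, 0, 0, 0], yaw=[-0.01, -0.03, -0.055, -0.08, -0.1, -0.12, -0.14, -0.16])

```text
time: 4.82
tool_pos: [0.5016, 0.0626, 0.307]
tcp_rot: [-1.987, -2.428, 0.006]
wrist_force: [0.7, 0.0, -1.8]
width: 0.175
grip_force: 59.0
```

>>> drive_tool([
  [-0.026, 0.06, 0],
  [-0.05, 0.12, 0],
  [-0.07, 0.17, 0],
  [-0.085, 0.21, 0],
  [-0.098, 0.236, 0],
  [-0.098, 0.236, 0],
  [-0.098, 0.236, 0],
  [-0.098, 0.236, 0],
], claw=[0, 0, 0, 0, 0, 0, 0, 0], yaw=[-0.015, -0.029, -0.029, -0.029, -0.029, -0.029, -0.029, -0.029])

```text
time: 5.48
tool_pos: [0.4548, 0.1787, 0.3083]
tcp_rot: [-2.093, -2.341, 0.004]
wrist_force: [-0.3, -0.4, -1.2]
width: 0.172
grip_force: 59.0
```

```bash
python3 - <<'E'
from h import *
c=shot('wrist','w2'); tool(); P=cloud(c)
hs=cv2.cvtColor(c['color'],cv2.COLOR_RGB2HSV)
red=((hs[...,0]<6)|(hs[...,0]>172))&(hs[...,1]>150)&(c['depth']>0)
hi=red&(P[...,2]>.0495)&(P[...,2]<.057)
print(hi.sum()); q=P[hi]; print(rect(q),np.median(q[:,2]))
E
```

```text
tool [0.4551 0.1785 0.3087] yaw 6.36 F [ 0.   0.2 -2.7] w 0.174 58.98147940635681 5.5333
8189
(array([596.3, 195.2]), array([130.3, 111.8]), 6.51) 0.0520219571273155
```

View pics/w2.png

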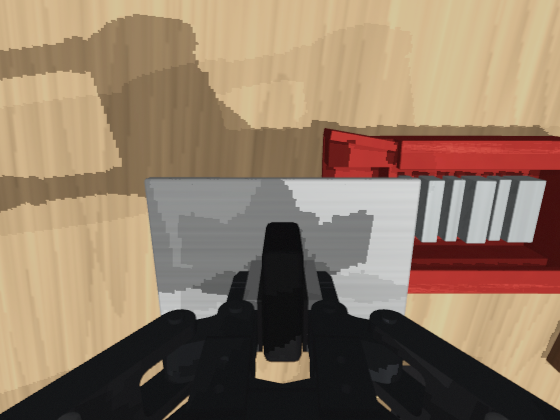

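The wrist view shows the cover held level ahead of the porch. Its front edge is at column ~415, and the holder (320–560, 130–290) is roughly aligned with it.

```bash
python3 - <<'E'
from h import *
c=dict(np.load('pics/w2.npz')); P=cloud(c)
hs=cv2.cvtColor(c['color'],cv2.COLOR_RGB2HSV)
red=((hs[...,0]<6)|(hs[...,0]>172))&(hs[...,1]>150)&(c['depth']>0)
t=np.radians(6.45);o=np.array([595,194.6]);A=np.array([[np.cos(t),-np.sin(t)],[np.sin(t),np.cos(t)]])
q=P[red&(P[...,2]>.0495)&(P[...,2]<.057)]; L=(q[:,:2]*1000-o)@A
print('min x',np.percentile(L[:,0],[0,1]))
for b in range(-65,65,10):
    r=L[(L[:,0]>=b)&(L[:,0]<b+10)][:,1]
    if len(r)>5: print(b,len(r),r.min().round(1),r[r<0].max().round(1) if (r<0).any() else'',r[r>0].min().round(1) if (r>0).any() else'',r.max().round(1))
m=(P[...,2]>.105)&(P[...,2]<.13)&(hs[...,1]<60)&(hs[...,2]>60)
print('plate z',np.median(P[m][:,2]))
C=(P[m][:,:2]*1000-o)@A; print('plate x range',np.percentile(C[:,0],[.2,99.8]),'y max',np.percentile(C[:,1],[.2,99.8]))
for b in range(-205,-70,15):
    r=C[(C[:,0]>=b)&(C[:,0]<b+15)][:,1]; print(b,len(r), np.round([r.min(),r.max()],1) if len(r) else '')
for z0 in(-1,):pass
z=P[m]; k=np.linalg.lstsq(np.c_[z[:,:2],np.ones(len(z))],z[:,2],rcond=None)[0]; print('tilt',k)
E
```

```text
min x [-63.81283988 -62.12070401]
-65 395 37.7  37.7 56.2
-55 520 -55.1 -36.1 37.6 56.1
-45 765 -54.9 -36.2 37.5 56.3
-35 756 -55.3 -35.8 37.6 56.2
-25 764 -55.4 -36.1 37.6 56.2
-15 755 -55.5 -35.7 37.5 56.2
-5 759 -55.1 -36.4 37.5 56.2
5 750 -55.1 -36.1 37.4 56.2
15 767 -55.1 -36.1 37.6 56.2
25 743 -55.2 -36.0 37.6 56.2
35 609 -54.8 -35.9 37.6 56.1
45 327 -55.4 -35.9  -35.9
55 275 -55.3 -36.2  -36.2
plate z 0.12218549062332759
plate x range [-205.40464062  -76.73415069] y max [-28.65724415  44.76603579]
-205 4060 [-27.6  45. ]
-190 4203 [-30.3  44.9]
-175 3384 [-23.5  44.9]
-160 2251 [-2.2 44.9]
-145 1573 [ 3.7 44.9]
-130 2817 [-8.5 44.8]
-115 3930 [-29.7  44.7]
-100 4094 [-30.6  44.8]
-85 2272 [-28.8  44.8]
tilt [-0.00350605 -0.00390956  0.1245036 ]
```

>>> drive_tool([
  [0, 0.002, -0.04],
  [0, 0.002, -0.08],
  [0, 0.002, -0.11],
  [0, 0.002, -0.135],
  [0, 0.002, -0.15],
  [0, 0.002, -0.16],
  [0, 0.002, -0.16],
  [0, 0.002, -0.16],
], claw=[0, 0, 0, 0, 0, 0, 0, 0], yaw=[0, 0, 0, 0, 0, 0, 0, 0])

```text
time: 6.2
tool_pos: [0.4556, 0.1799, 0.2299]
tcp_rot: [2.095, 2.341, 0.0]
wrist_force: [0.9, 0.1, -1.8]
width: 0.176
grip_force: 58.9
```

```bash
python3 - <<'E'
from h import *
tool();c=shot('side','s2'); tool()
cv2.imwrite('pics/s2c.png',cv2.resize(c['color'][240:420,60:340,::-1],None,fx=2.5,fy=2.5))
E
```

```text
tool [0.4556 0.1799 0.2299] yaw 6.35 F [ 0.9  0.1 -1.8] w 0.176 58.94216001033783 6.2
tool [0.4558 0.1801 0.2304] yaw 6.36 F [ 0.2 -0.3 -1.4] w 0.177 58.941877484321594 6.25
```

View pics/s2c.png

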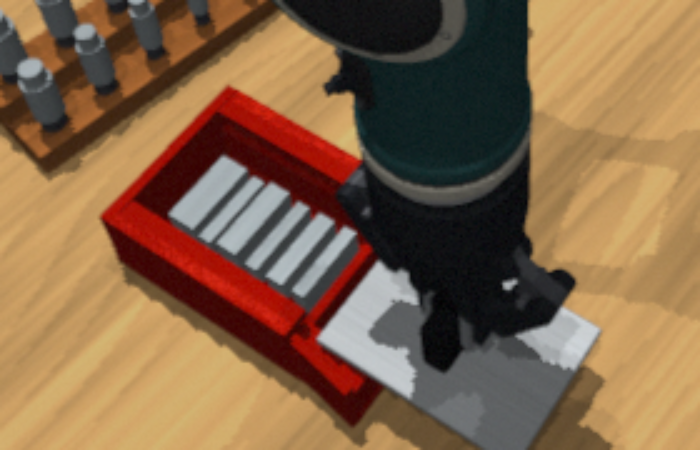

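The side view shows the cover's front just inside the porch, between the walls and in front of the lips, about 5 mm above the ledge. I lower it by 2.5 mm and ease it into the mouth.

>>> drive_tool([
  [0, 0, -0.005],
  [0, 0, -0.005],
  [0.012, 0.0013, -0.005],
  [0.024, 0.0027, -0.005],
  [0.036, 0.004, -0.005],
  [0.048, 0.0054, -0.005],
  [0.06, 0.0067, -0.005],
  [0.06, 0.0067, -0.005],
], claw=[0, 0, 0, 0, 0, 0, 0, 0], yaw=[0, 0, 0, 0, 0, 0, 0, 0])

```text
time: 6.92
tool_pos: [0.4869, 0.1838, 0.2276]
tcp_rot: [2.094, 2.341, 0.002]
wrist_force: [0.2, 0.6, -1.3]
width: 0.179
grip_force: 58.9
```

```bash
python3 - <<'E'
from h import *
c=shot('wrist','w3'); tool(); P=cloud(c)
hs=cv2.cvtColor(c['color'],cv2.COLOR_RGB2HSV)
t=np.radians(6.45);o=np.array([595.5,195.2]);A=np.array([[np.cos(t),-np.sin(t)],[np.sin(t),np.cos(t)]])
m=(P[...,2]>.036)&(P[...,2]<.05)&(hs[...,1]<60)&(hs[...,2]>60)
z=P[m]; C=(z[:,:2]*1000-o)@A; print('plate z',np.median(z[:,2]),np.percentile(C,[.2,99.8],axis=0))
for b in(-175,-150,-125,-100,-75):
    r=m.copy(); r[m]=(C[:,0]>=b)&(C[:,0]<b+15); print(b,np.median(P[r][:,2]),((P[r][:,:2]*1000-o)@A)[:,1].max())
E
```

```text
tool [0.4862 0.1837 0.2273] yaw 6.37 F [ 0.1  0.5 -2.5] w 0.176 58.940386176109314 6.9667
plate z 0.04143714569939405 [[-172.75686692  -27.48263739]
 [ -44.10914846   45.99557593]]
-175 0.04141336582593211 46.17795978506435
-150 0.04143888121042419 46.14533311045821
-125 0.04144808768932645 46.153590712393765
-100 0.04147716646388294 46.116904830934345
-75 0.04142461623318615 45.927237739822935
```

No contact, front edge is in the groove. I slide on with a 0.7 mm lateral trim.

>>> drive_tool([
  [0.025, 0.0014, 0],
  [0.05, 0.0042, 0],
  [0.08, 0.0076, 0],
  [0.11, 0.011, 0],
  [0.14, 0.0144, 0],
  [0.17, 0.0178, 0],
  [0.199, 0.021, 0],
  [0.199, 0.021, 0],
], claw=[0, 0, 0, 0, 0, 0, 0, 0], yaw=[0, 0, 0, 0, 0, 0, 0, 0])

```text
time: 7.63
tool_pos: [0.5878, 0.1943, 0.2277]
tcp_rot: [2.093, 2.34, 0.005]
wrist_force: [1.7, 0.8, -1.8]
width: 0.174
grip_force: 59.1
```

>>> drive_tool([
  [0.004, 0.0004, 0],
  [0.008, 0.0009, -0.001],
  [0.012, 0.0013, -0.002],
  [0.016, 0.0018, -0.002],
  [0.016, 0.0018, -0.002],
  [0.016, 0.0018, -0.002],
  [0.016, 0.0018, -0.002],
  [0.016, 0.0018, -0.002],
], claw=[0, 0, 0, 0, 0, 0, 0, 0], yaw=[0, 0, 0, 0, 0, 0, 0, 0])

```text
time: 8.3
tool_pos: [0.5925, 0.195, 0.2263]
tcp_rot: [-2.094, -2.342, 0.0]
wrist_force: [-0.5, -0.0, -1.8]
width: 0.173
grip_force: 59.1
```

```bash
python3 -c "
from h import *
tool()"
```

```text
tool [0.5925 0.195  0.2263] yaw 6.39 F [-0.5 -0.  -1.8] w 0.173 59.056997895240784 8.3
```

>>> drive_tool([
  [0.002, 0.0002, 0],
  [0.004, 0.0004, -0.001],
  [0.005, 0.0005, -0.002],
  [0.006, 0.0006, -0.002],
  [0.007, 0.0007, -0.002],
  [0.008, 0.0008, -0.002],
  [0.008, 0.0008, -0.002],
  [0.008, 0.0008, -0.002],
], claw=[0, 0, 0, 0, 0, 0, 0, 0], yaw=[0, 0, 0, 0, 0, 0, 0, 0])

```text
time: 8.97
tool_pos: [0.5964, 0.1954, 0.2253]
tcp_rot: [-2.094, -2.341, 0.001]
wrist_force: [-4.8, -0.5, 3.7]
width: 0.173
grip_force: 59.8
```

>>> drive_tool([
  [0.001, 0.0001, 0],
  [0.002, 0.0002, 0],
  [0.003, 0.0003, 0],
  [0.004, 0.0004, 0],
  [0.004, 0.0004, 0],
  [0.004, 0.0004, 0],
], claw=[0, 0, 0, 0, 0, 0], yaw=[0, 0, 0, 0, 0, 0])

```text
time: 9.47
tool_pos: [0.5972, 0.1955, 0.2254]
tcp_rot: [-2.092, -2.34, 0.006]
wrist_force: [-11.3, -0.5, 9.0]
width: 0.176
grip_force: 60.6
```

>>> drive_tool([
  [0.001, 0.0001, 0],
  [0.002, 0.0002, 0],
  [0.003, 0.0003, 0],
  [0.004, 0.0004, 0],
  [0.004, 0.0004, 0],
  [0.004, 0.0004, 0],
], claw=[0, 0, 0, 0, 0, 0], yaw=[0, 0, 0, 0, 0, 0])

```text
time: 9.97
tool_pos: [0.5979, 0.1956, 0.2255]
tcp_rot: [-2.09, -2.338, 0.011]
wrist_force: [-16.7, -2.2, 14.3]
width: 0.174
grip_force: 61.3
```

```bash
python3 - <<'E'
from h import *
tool();c=shot('wrist','w4'); tool()
E
```

```text
tool [0.5979 0.1956 0.2255] yaw 6.39 F [-16.7  -2.2  14.3] w 0.174 61.30070686340332 9.9667
tool [0.5979 0.1956 0.2256] yaw 6.39 F [-16.7  -1.3  13.8] w 0.177 61.30180299282074 10.0167
```

View pics/w4.png

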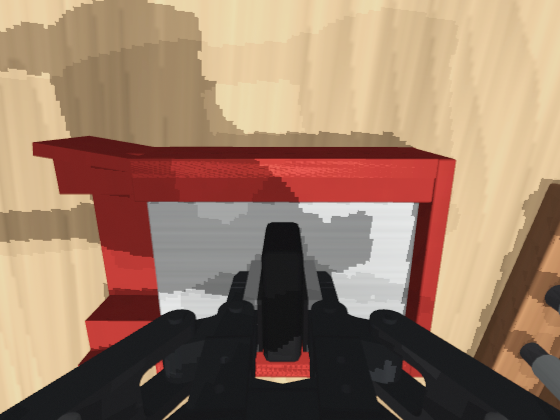

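The wrist view shows the plate under the lips with its front edge against the stop wall (column ~417) and the porch empty behind it. The rising force confirms contact, so I release and lift.

>>> drive_tool([
  [0, 0, 0.002],
  [0, 0, 0.002],
  [-0.003, 0, 0.003],
  [-0.006, -0.0005, 0.004],
  [-0.006, -0.0005, 0.004],
  [-0.006, -0.0005, 0.02],
  [-0.006, -0.0005, 0.06],
  [-0.006, -0.0005, 0.1],
], claw=[40, 40, 40, 40, 40, 40, 40, 40], yaw=[0, 0, 0, 0, 0, 0, 0, 0])

```text
time: 10.68
tool_pos: [0.5972, 0.1953, 0.2748]
tcp_rot: [-2.093, -2.341, 0.004]
wrist_force: [0.3, -0.5, 0.1]
width: 0.469
grip_force: 0.0
```

>>> drive_tool([
  [0, 0, 0.06],
  [0, 0, 0.12],
  [-0.05, 0, 0.18],
  [-0.1, 0, 0.2],
  [-0.15, 0, 0.2],
  [-0.2, 0, 0.2],
  [-0.2, 0, 0.2],
  [-0.2, 0, 0.2],
], claw=[40, 40, 40, 40, 40, 40, 40, 40], yaw=[0, 0, 0, 0, 0, 0, 0, 0])

```text
time: 11.35
tool_pos: [0.4969, 0.1955, 0.3759]
tcp_rot: [2.093, 2.342, 0.002]
wrist_force: [1.0, 0.3, 0.2]
width: 0.467
grip_force: 0.0
```

```bash
python3 - <<'E'
from h import *
tool();c=shot('wrist','w5'); tool()
P=cloud(c); hs=cv2.cvtColor(c['color'],cv2.COLOR_RGB2HSV)
t=np.radians(6.45);o=np.array([595.5,195.2]);A=np.array([[np.cos(t),-np.sin(t)],[np.sin(t),np.cos(t)]])
m=big((P[...,2]>.036)&(P[...,2]<.045)&(hs[...,1]<60)&(hs[...,2]>60))
C=(P[m][:,:2]*1000-o)@A; print('plate',np.median(P[m][:,2]),np.percentile(C,[.2,99.8],axis=0))
E
```

```text
tool [0.4969 0.1955 0.3759] yaw 6.43 F [1.  0.3 0.2] w 0.467 0.0 11.35
tool [0.4978 0.1956 0.376 ] yaw 6.41 F [ 0.6 -0.3 -0.4] w 0.467 0.0 11.4
plate 0.03914162741859217 [[-63.7420721  -39.05589638]
 [ 66.09095503  34.05713719]]
```

View pics/w5.png

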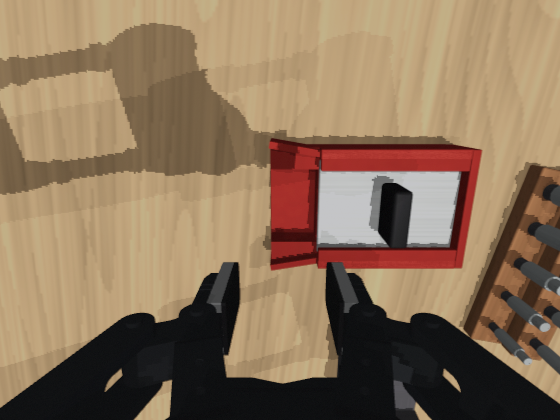

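The wrist view shows the cover in the groove, rear edge level with the lip fronts (column ~318). I'll do one numeric check that nothing pulled back on release.

```bash
python3 - <<'E'
from h import *
c=dict(np.load('pics/w5.npz'));P=cloud(c); hs=cv2.cvtColor(c['color'],cv2.COLOR_RGB2HSV)
t=np.radians(6.45);o=np.array([595.5,195.2]);A=np.array([[np.cos(t),-np.sin(t)],[np.sin(t),np.cos(t)]])
C=(P[...,:2]*1000-o)@A; red=((hs[...,0]<6)|(hs[...,0]>172))&(hs[...,1]>150)
hi=red&(P[...,2]>.0495)&(P[...,2]<.057); q=C[hi]; print('lips/stop outer x',np.percentile(q[:,0],[.2,99.8]))
s=q[(abs(q[:,1])<30)&(q[:,0]>50)]; print('stop inner/outer',np.percentile(s[:,0],[.5,99.5]))
m=big((P[...,2]>.036)&(P[...,2]<.045)&(hs[...,1]<60)&(hs[...,2]>60)); print('plate',np.percentile(C[m][:,0],[.2,99.8]))
E
```

```text
lips/stop outer x [-63.71844251  73.43340353]
stop inner/outer [65.62896494 73.63644868]
plate [-63.7420721   66.09095503]
```

The plate's front end (66.1 mm) meets the stop face (65.6 mm) within measuring error, so it is fully home.

```bash
python3 -c "
from workcell import bot
print(bot.finish_job())"
```

```text
the job is handed in; nothing more can be done
None
```

The large cover is fully home in the red holder against the end stop and released; the job was handed in at about 11.4 s of the 48 s allowed, and the plug gauge rack, iron block and caliper were not touched.

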